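# Free the pawl of the ratchet lift with the release rod and let the load down

## Task

The small ratchet lift is holding a tub up. Take the release rod from its rest, put its steel end under the outer end of the pawl and pry the pawl gently up just until it lets go - do not force it against its stop - and keep it up while the platform sinks by itself all the way to the bottom. Then let the pawl fall back, lay the rod back in its rest as it was, and do not touch the lift with the gripper or disturb the other things.

Things in the scene. Friction and masses are not known exactly. Their poses are not given: they have to be found in the camera images.
- lift: the ratchet lift, screwed down: base plate 190 x 90 x 14 mm (x = -62 to +128 mm), aluminium mast 34 x 44 mm, 216 mm tall. Origin on the worktop under the middle of the mast's front face; z up, x from the front (pawl side) through the mast to the back (platform side). Pawl, platform and tub are part of it. More than 10 N from the rod on any of it damages it; work by feel.
- tail_place (a point): fixed nominal point of the pawl's tail where the rod is to lift: lift x = -60, y = 0, 137 mm above the worktop. The tail, a dark steel tongue 14 mm wide, 6 mm thick, sticks out of the mast front from x = -17 to -75 mm, about level, above nothing but the base plate. It is clamped at a slope that differs each time: underside here 124 to 149 mm high, at the outer end 120 to 153. Feel for it.
- pawl_pivot (a point): middle of the pawl's level pin (along y; lift x = +12 mm, 140 mm high). Raising the tail swings the pawl against its spring. From touch the tail must rise 10 (near the mast) to 16 mm (outer end) for the pawl to leave its tooth; a stop comes 2 to 4 mm later. This takes 2 to 7 N, more with a heavier load, then drops as the tooth is left; at the stop it climbs fast. Lowered early, the pawl catches the next tooth.
- carriage (a joint): height in m of the toothed rack with platform and tub above its bottom stop: 0 = fully down; it starts hanging on a tooth at about 0.07 (teeth 12 mm apart). Freed of the pawl it sinks by itself on a damper at about 20 to 50 mm/s.
- carriage_plate (a point): centre of the aluminium platform's upper face (96 x 92 mm) behind the mast, on which a yellow tub 89 mm across and 52 mm tall is fixed; 26 mm above the worktop when fully down.
- rod_grip (a point): centre of the release rod's black handle, where to grasp it: a flat-sided bar 100 mm long (x), 14 mm wide (y), 18 mm tall (z). From its front end a round steel rod 8 mm in diameter runs on 50 mm along +x on the same axis, so the tip is 100 mm from this point. x points to the tip, z up. Mass 90 g.
- rod_tip (a point): the end of the rod's steel part, on its axis, 100 mm in front of rod_grip
- rest_seat (a point): where rod_grip is when the rod lies in its rest: 44 mm above the worktop, x along the rod towards its tip. The rest is a fixed grey base 116 x 44 x 8 mm with two cradles, 8 mm thick, 42 mm before and behind this point (76 mm clear between); their notches are 19 mm wide, floor 35 mm above the worktop, and flare open above to a top 57 mm above it.
- magnifier_lamp: fixed obstacle: a black magnifier lamp on an arm from the upper shelf. Its head (about 150 x 140 mm) hangs over the worktop, 0.40 m above it and up to 0.57 m, at about 0.50 to 0.65 m in front of the robot and 0.18 to 0.32 m to its left; its arm goes from there to the right and back. Keep wrist and arm clear of it.
- stapler: bystander: a black and grey stapler, 26 x 105 x 31 mm, lying on the worktop; origin at the centre of its underside
- carton_low: bystander: a white carton, 60 x 101 x 56 mm; origin at the centre of its underside
- card_bin: bystander: an open brown card bin, 50 x 60 x 87 mm; origin at the centre of its underside
- pouch: bystander: a flat sealed sterilisation pouch, 165 x 96 mm; origin at the centre of its underside
- carton_flat: bystander: a flat white carton, 68 x 131 x 33 mm; origin at the centre of its underside
- jar: bystander: a clear lidded jar, 100 mm across and 200 mm tall; origin at the centre of its underside
- bottle: bystander: an orange bottle, 68 mm across and 250 mm tall; origin at the centre of its underside

How it is judged:
By the outcome, as a careful person would: the job done as asked, in the order asked, and still so for the second after the job is handed in, with the robot touching nothing.
It also fails if it takes over 72 s, if anything falls off the work surface, if the arm or the gripper's body presses on something with over 40 N, if the wrist force passes 120 N, or if a joint passes its speed limit or range.

## Robot

A 7-joint arm with a two-finger parallel gripper is mounted at the origin on a cart in front of the work surface, level with it; the furniture and walls round the work are solid. World frame = base frame: x ahead of the robot, y to its left, z up, the work surface at z = 0. Lengths are in m, angles in rad, forces in N, time in s.
With the tool pointing down it reaches from about 0.4 to 0.85 m from the base axis. Payload 10.4 kg.
Tool frame: the origin (TCP) lies midway between the tips of the shut fingers; the grasp point (between the pads) lies 19 mm behind it (manip.hold_point_z is the distance from the TCP to the grasp point, in m); z points along the fingers, y is the line along which they close (so a half turn about z gives the same grasp; the last joint's range is limited). The gripper opens to 85 mm and grips with 20 to 120 N. Pads are 22 mm wide; open, the fingers measure 114 mm over their backs; the gripper's body (76 mm by 85 mm) begins 54 mm behind the grasp point. The pads swing forward as they close: fully open they stand 13 mm farther back than shut.
Start: joints at [1.206, 0.332, -0.065, 1.46, 0.022, 1.35, -0.088], TCP at [0.21, -0.589, 0.231] pointing down, gripper open.
Joint ranges: [-2.6, 2.6], [-0.5, 2.12], [-1.47, 1.34], [0.16, 2.42], [-1.27, 4.41], [0.06, 2.06], [-2.6, 2.6]. Speed limits (rad/s): [2.22, 2.22, 2.79, 2.79, 3.14, 3.14, 3.14].

## Interface

Orientations are given as a unit quaternion [x, y, z, w].
In Python, from workcell import manip, eyes, job gives the robot as it stands.
- The arm moves only by the shell command python3 -m crank 'ROWS' [FORCE]. ROWS is JSON, a list that holds one entry, the list of rows, each a list of 7 numbers: the finger opening in cm, from 0 to 8.54, then the shift along the world's x, y, z in cm, then the turn, a rotation vector about the world's x, y, z in degrees. In form: [[[hand, x, y, z, ax, ay, az], ...]]. A call has 1 to 20 rows; each row shifts and turns the commanded pose from where the row before left it; what a row does not reach is not made up. A row lasts 1/8 s, in which the tool goes at most 62.5 mm and 10.7 degrees, less where a joint would pass 70% of its speed; a pose out of reach is approached as far as the arm can. A call with a gripper value outside its range is refused whole. The fingers move at their own pace and stop on an object; FORCE is the grip in N (left out, the last holds). Time passes only in rows, so rows that do not move let the fingers close. It gives the time, the measured TCP pose, the force, the opening and the grip force at its end, in the units of the state.
- manip.get_obs(): the state, without advancing time (a new reading comes with each control period).
- eyes.camera(name): name is "scene" or "top"; returns (picture, depth): 480x640x3 uint8, red, green, blue; 480x640 float32, m along the optical axis (not along the pixel's ray), 0 where there is no reading.
- eyes.camera_params(name): a dict with "fx", "fy", "cx", "cy" (pixels), "world_from_camera" (4x4, takes a point from camera to world coordinates). Camera axes: x right, y down, z forward; pixel columns grow to the right and rows downward; lengths in m; the calibration is good to about 2 mm. A picture is of the moment at which its call begins. camera_params takes no time and is no camera call.
- job.hand_in(): hands the job in; it is judged then, once.
The state is a dict: "clock": time; "joint_pos": joint angles; "joint_velocities": joint speeds; "tau": joint torques, N m; "position": TCP position; "ee_rot": TCP orientation; "ft_force": force on the tool from outside, world axes, zero at the start; "torque": the same for the moment, N m; "grip_width": opening from 0.0 (shut) to 1.0 (fully open); "grasp_force": force on a finger pad.
Only numpy, scipy, OpenCV 4.12 (cv2) and the standard library are available. Lean on these libraries where they do the work, as an engineer would, in place of code of your own. Each camera call takes 0.05 s, during which the arm holds its last target. There are 200 camera calls.

## Working session

There is one attempt and no reset: what is moved stays moved. The work goes in short steps, Python scripts to look and compute and a shell command to move; the robot and the scene stay as the last step left them, time stands still between calls to the robot, and variables do not carry over. Pictures are saved under pics/ and viewed, at most 10 in all, crops included, and the job is handed in when it is done.

```bash
mkdir -p pics; ls
cat > h.py <<'E'
import numpy as np, cv2
from workcell import manip, eyes, job
def snap(n,f):
    p,d=eyes.camera(n); cv2.imwrite(f'pics/{f}.png',p[:,:,::-1]); np.savez(f'pics/{f}.npz',p=p,d=d); return p,d
def pts(n,d):
    c=eyes.camera_params(n); v,u=np.mgrid[:480,:640]
    P=np.stack([(u-c['cx'])/c['fx']*d,(v-c['cy'])/c['fy']*d,d,np.ones_like(d)],-1)
    return (P@np.array(c['world_from_camera']).T)[...,:3]
E
python3 - <<'E'
from h import *
for n in('scene','top'):
    snap(n,n+'0'); c=eyes.camera_params(n); print(n,c['fx'],np.round(c['world_from_camera'],3).tolist())
o=manip.get_obs(); print(o); print(manip.hold_point_z)
E
```

```text
pics
scene 448.8710449784864 [[-0.689, -0.308, 0.656, -0.075], [-0.724, 0.286, -0.627, 0.765], [0.006, -0.907, -0.421, 0.648], [0.0, 0.0, 0.0, 1.0]]
top 575.9967819500549 [[-0.197, -0.889, 0.413, 0.066], [-0.98, 0.173, -0.094, 0.27], [0.012, -0.423, -0.906, 1.39], [0.0, 0.0, 0.0, 1.0]]
{'clock': 0.1, 'joint_pos': array([ 1.20637884,  0.33280803, -0.0646972 ,  1.46082936,  0.02160758,
        1.34989732, -0.08849699]), 'joint_velocities': array([-1.21428935e-03, -2.26598218e-03, -5.03602675e-04, -1.41803998e-03,
        7.54367885e-04,  6.72685158e-06, -2.10187508e-03]), 'tau': array([ 1.67738974e-03, -6.26748419e+01,  4.94530855e-02, -3.92437077e+01,
        1.62657921e-02,  6.98138014e-03, -1.25354363e-04]), 'position': array([ 0.20938575, -0.5885401 ,  0.23060924]), 'ee_rot': array([ 9.85428669e-01,  1.70088066e-01, -1.37153701e-04, -6.07918711e-04]), 'ft_force': array([-0.36937651,  0.58764333, -0.52013558]), 'torque': array([-0.00813582, -0.01979173, -0.02918   ]), 'grasp_force': 0.0, 'grip_width': 0.9998502767507623}
0.0187
```

View pics/scene0.png

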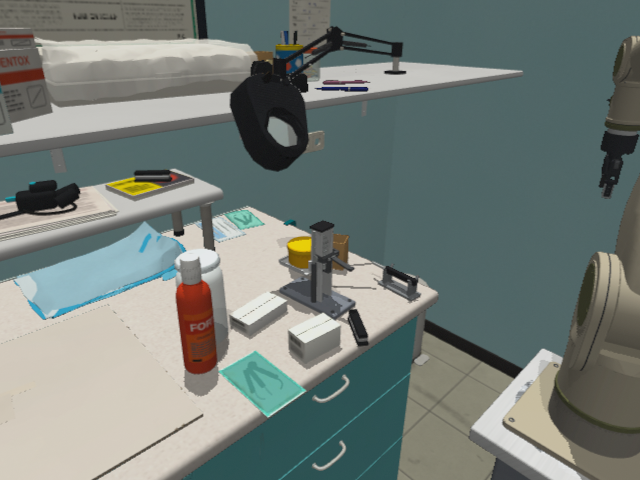

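View pics/top0.png

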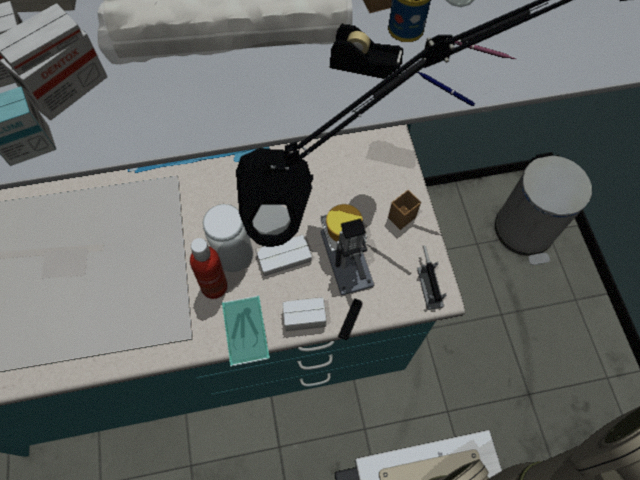

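The scene view shows the lift at about (318,270), with the pawl facing the viewer's right and front, and the rod rest at (400,283). In the top view the lift is at (347,255), the rod and rest at (430,282) with the tip pointing up, and the stapler at (350,320).

Run:
```python
from h import *
a=np.load('pics/scene0.npz')['p'][200:350,260:450,::-1]; b=np.load('pics/top0.npz')['p'][190:340,310:470,::-1]
cv2.imwrite('pics/cropA.png',np.hstack([cv2.resize(a,(400,600*400//400*150//190),interpolation=2),cv2.resize(b,(400,473),interpolation=2)]))
for n in('scene','top'):
    z=np.load(f'pics/{n}0.npz'); P=pts(n,z['d']); 
    ok=z['d']>0
    # rod/rest region
    u0,v0,u1,v1=(375,258,425,305) if n=='scene' else (410,240,450,312)
    Q=P[v0:v1,u0:u1].reshape(-1,3); C=z['p'][v0:v1,u0:u1].reshape(-1,3)
    for lo,hi in((.005,.012),(.03,.048),(.048,.062)):
        m=(Q[:,2]>lo)&(Q[:,2]<hi)
        if m.sum()>5:
            r=cv2.minAreaRect((Q[m,:2]*1000).astype(np.float32)); print(n,lo,m.sum(),np.round(r[0],1),np.round(r[1],1),round(r[2],1))
    # lift
    u0,v0,u1,v1=(270,215,360,320) if n=='scene' else (315,205,375,295)
    Q=P[v0:v1,u0:u1].reshape(-1,3)
    for lo,hi in((.009,.018),(.11,.16),(.205,.23)):
        m=(Q[:,2]>lo)&(Q[:,2]<hi)
        if m.sum()>5:
            r=cv2.minAreaRect((Q[m,:2]*1000).astype(np.float32)); print(n,'lift',lo,m.sum(),np.round(r[0],1),np.round(r[1],1),round(r[2],1),Q[m].mean(0).round(3))
```

```text
scene 0.005 305 [ 513.9 -114. ] [ 46.7 118.8] 87.9
scene 0.03 202 [ 531.3 -113.4] [136.2  35.9] 0.3
scene 0.048 172 [ 521.7 -117.6] [ 43.6 116.1] 88.5
scene lift 0.009 1284 [777.4 -57.7] [205.4 611.4] 45.4 [0.629 0.083 0.013]
scene lift 0.11 1189 [620.7  84.3] [ 84.3 196.9] 89.4 [0.631 0.091 0.138]
scene lift 0.205 206 [617.5  78.4] [41.4 58. ] 3.9 [0.614 0.081 0.214]
top 0.005 512 [ 546.  -128.4] [102.8 199.2] 75.0
top 0.03 118 [ 537.1 -122.1] [ 34.6 147.5] 87.2
top 0.048 305 [ 536.9 -122.4] [ 41.3 149.4] 87.9
top lift 0.009 926 [658.1  73.2] [141.4 257.2] 80.8 [0.592 0.078 0.014]
top lift 0.11 1211 [622.2  64.7] [196.8  89.8] 13.4 [0.639 0.079 0.145]
top lift 0.205 365 [616.6  74.8] [41.9 56.8] 4.2 [0.616 0.073 0.217]
```

View pics/cropA.png

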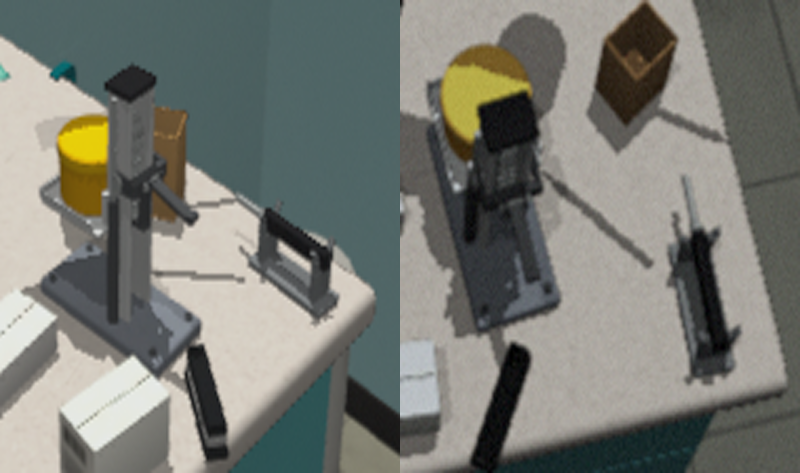

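The crops show the tail as a dark tongue sticking out towards the robot, sloping down slightly, over the front of the base plate. The rod lies in its rest with its tip pointing away from the robot. Next I measure the rod axis, the base plate and the tail more tightly.

Run:
```python
from h import *
def rect(Q): 
    r=cv2.minAreaRect((Q*1000).astype(np.float32)); return np.round(r[0],1),np.round(r[1],1),round(r[2],1)
for n in('scene','top'):
    z=np.load(f'pics/{n}0.npz'); P=pts(n,z['d']); p=z['p'].astype(int); d=z['d']
    dark=(p.max(2)<60)&(d>0)
    m=dark&(P[...,2]>.046)&(P[...,2]<.06)&(P[...,0]>.45)&(P[...,0]<.65)&(P[...,1]<-.07)&(P[...,1]>-.18)
    print(n,'handle',m.sum(),rect(P[m][:,:2]),P[m].mean(0).round(4))
    x,y=P[m][:,0],P[m][:,1]; k=np.polyfit(x,y,1); print(' yaw',np.degrees(np.arctan(k[0])), 'x',x.min(),x.max())
    m=(P[...,2]>.036)&(P[...,2]<.052)&(P[...,0]>.59)&(P[...,0]<.68)&(P[...,1]<-.07)&(P[...,1]>-.18)
    print(' steel',m.sum(),P[m].mean(0).round(4),P[m].min(0).round(4),P[m].max(0).round(4))
    # base plate
    g=(abs(P[...,2]-.014)<.004)&(p.max(2)<130)&(P[...,0]>.48)&(P[...,0]<.8)&(P[...,1]>.0)&(P[...,1]<.15)
    nn,l,s,c=cv2.connectedComponentsWithStats(g.astype(np.uint8)); i=1+np.argmax(s[1:,4]); g=l==i
    print(' plate',g.sum(),rect(P[g][:,:2]),P[g].mean(0).round(4), P[g].min(0).round(3))
    # tail
    t=(P[...,2]>.10)&(P[...,2]<.17)&(P[...,0]>.5)&(P[...,0]<.595)&(P[...,1]>.03)&(P[...,1]<.13)
    Q=P[t]; print(' tail',t.sum())
    for a in np.arange(.50,.595,.01):
        q=Q[(Q[:,0]>=a)&(Q[:,0]<a+.01)]
        if len(q): print('  ',round(a,3),len(q),q.min(0)[1:].round(4),q.mean(0)[1:].round(4),q.max(0)[1:].round(4))
    # mast top
    t=(P[...,2]>.2)&(P[...,2]<.225)&(P[...,0]>.5)&(P[...,0]<.7)&(P[...,1]>.03)&(P[...,1]<.13)&dark
    print(' masttop',rect(P[t][:,:2]),P[t].mean(0))
    t=(P[...,0]>.5)&(P[...,0]<.8)&(P[...,1]>.03)&(P[...,1]<.16)&(p[...,0]>150)&(p[...,2]<60)&(p[...,1]>110)
    print(' tub',rect(P[t][:,:2]),np.percentile(P[t][:,2],[2,50,98]))
```

```text
scene handle 143 (array([ 511.8, -114.3]), array([34. , 96.5]), 86.0) [ 0.5113 -0.114   0.0508]
 yaw -1.3891945282436917 x 0.4635247298974303 0.5600459904046999
 steel 21 [ 0.6007 -0.118   0.045 ] [ 0.5905 -0.123   0.0403] [ 0.613  -0.1129  0.049 ]
 plate 918 (array([631.7,  77.4]), array([188. ,  92.2]), 4.1) [0.6325 0.0914 0.0132] [0.537 0.031 0.01 ]
 tail 294
   0.52 20 [0.0595 0.1274] [0.0682 0.1308] [0.076  0.1351]
   0.53 19 [0.0619 0.1266] [0.0708 0.1308] [0.0757 0.1344]
   0.54 19 [0.0587 0.1288] [0.0695 0.1327] [0.0758 0.136 ]
   0.55 20 [0.0614 0.129 ] [0.0717 0.135 ] [0.0771 0.1381]
   0.56 19 [0.0645 0.1344] [0.0717 0.1374] [0.0778 0.1398]
   0.57 32 [0.062  0.1359] [0.0756 0.1404] [0.0874 0.1476]
   0.58 92 [0.0444 0.1021] [0.0794 0.1401] [0.1022 0.1488]
   0.59 73 [0.0472 0.1017] [0.0762 0.1267] [0.1039 0.1486]
 masttop (array([616.2,  75.9]), array([38.4, 53.3]), 3.9) [0.61326791 0.07842334 0.21426247]
 tub (array([682.4,  89.8]), array([55.8, 82.5]), 46.8) [0.14476471 0.1470959  0.14915325]
top handle 220 (array([ 511. , -119.8]), array([30.4, 97.3]), 86.0) [ 0.5098 -
[... 242 characters left out ...]
0782 0.0145] [0.533 0.022 0.01 ]
 tail 309
   0.52 23 [0.0563 0.13  ] [0.0638 0.1336] [0.0706 0.1381]
   0.53 25 [0.0571 0.1299] [0.0649 0.1344] [0.0712 0.142 ]
   0.54 27 [0.0579 0.1321] [0.0651 0.1365] [0.072  0.1417]
   0.55 24 [0.0593 0.1338] [0.0662 0.1383] [0.0739 0.1425]
   0.56 25 [0.0599 0.1341] [0.0674 0.1403] [0.0739 0.1469]
   0.57 34 [0.0572 0.1351] [0.0689 0.1439] [0.0801 0.1542]
   0.58 103 [0.0401 0.105 ] [0.0727 0.1455] [0.0987 0.1542]
   0.59 48 [0.0402 0.1002] [0.0679 0.1457] [0.0978 0.1528]
 masttop (array([615.6,  74.8]), array([40.1, 56.8]), 3.2) [0.61448069 0.07267648 0.2165783 ]
 tub (array([674.6, 108.2]), array([23.7, 59.7]), 75.7) [0.14352211 0.14808993 0.15127038]
```

```bash
python3 -m crank '[[[6,2.6,3.93,0,0,0,-1.82],[6,2.6,3.93,0,0,0,-1.82],[6,2.6,3.93,0,0,0,-1.82],[6,2.6,3.93,0,0,0,-1.82],[6,2.6,3.93,0,0,0,-1.82],[6,2.6,3.93,0,0,0,-1.82],[6,2.6,3.93,0,0,0,-1.82],[6,2.6,3.93,0,0,0,-1.82],[6,2.6,3.93,0,0,0,-1.82],[6,2.6,3.93,0,0,0,-1.82],[6,2.6,3.93,0,0,0,-1.82],[6,2.6,3.93,0,0,0,-1.82],[6,0,0,-5,0,0,0],[6,0,0,-5,0,0,0],[6,0,0,0,0,0,0],[6,0,0,0,0,0,0]]]' 60
cat >> h.py <<'E'
from scipy.spatial.transform import Rotation as R
def st():
    o=manip.get_obs(); r=R.from_quat(o['ee_rot']).as_matrix()
    print(o['clock'],'pos',o['position'].round(4),'yaw',np.degrees(np.arctan2(r[1,0],r[0,0])).round(2),'z',r[:,2].round(3),'F',o['ft_force'].round(2),'T',o['torque'].round(2),'grip',round(o['grip_width'],3),o['grasp_force'])
E
python3 - <<'E'
from h import *
st(); p,d=snap('top','top1'); P=pts('top',d)
cv2.imwrite('pics/c1.png',cv2.resize(p[200:330,360:480,::-1],(552,598),interpolation=2))
E
```

```text
clock: 2.1
position: [0.5224, -0.1174, 0.1331]
ee_rot: [1.0, -0.02, 0.001, 0.0]
ft_force: [0.1, 0.1, -0.2]
grip_width: 0.702
grasp_force: 0.0
2.1 pos [ 0.5224 -0.1174  0.1331] yaw -2.26 z [ 0.002 -0.    -1.   ] F [ 0.11  0.14 -0.16] T [-0.06 -0.07  0.01] grip 0.702 0.0
```

View pics/c1.png

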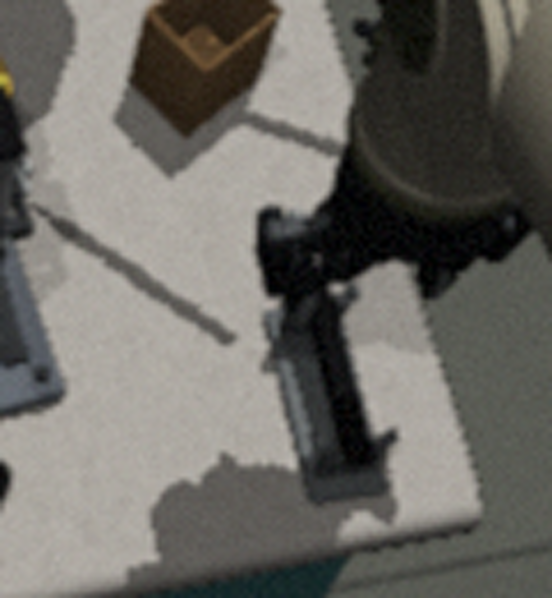

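The gripper (seen at about (300,280) in the crop) is lined up over the rod handle. I descend and grip.

```bash
python3 -m crank '[[[6,-0.1,0,-2.5,0,0,0],[6,0,0,-2.5,0,0,0],[6,0,0,-2.5,0,0,0],[6,0,0,-1.6,0,0,0],[6,0,0,-1.6,0,0,0],[6,0,0,0,0,0,0]]]' && python3 -m crank '[[[3,0,0,0,0,0,0],[3,0,0,0,0,0,0],[0,0,0,0,0,0,0],[0,0,0,0,0,0,0],[0,0,0,0,0,0,0],[0,0,0,0,0,0,0],[0,0,0,0,0,0,0],[0,0,0,0,0,0,0]]]' 110; python3 -c "from h import *;st()"
```

```text
clock: 2.9
position: [0.5202, -0.1173, 0.0239]
ee_rot: [1.0, -0.02, -0.0, -0.0]
ft_force: [-0.5, 0.3, 0.7]
grip_width: 0.708
grasp_force: 0.0
clock: 3.9
position: [0.5209, -0.118, 0.0251]
ee_rot: [1.0, -0.02, 0.001, 0.001]
ft_force: [-1.7, -1.8, 5.1]
grip_width: 0.143
grasp_force: 107.4
3.9 pos [ 0.5209 -0.118   0.0251] yaw -2.29 z [ 0.001 -0.001 -1.   ] F [-1.67 -1.78  5.09] T [-0.37  0.28 -0.01] grip 0.143 107.40427136421204
```

```bash
python3 -m crank '[[[0,0,0,1,0,0,0],[0,0,0,1.5,0,0,0],[0,0,0,1.5,0,0,0],[0,0,0,1.5,0,0,0],[0,0,0,0,0,0,0],[0,0,0,0,0,0,0]]]' 120; python3 -c "from h import *;st()"; python3 -m crank '[[[0,-0.7,1.8,0,0,0,0.85],[0,-0.7,1.8,0,0,0,0.85],[0,-0.7,1.8,0,0,0,0.85],[0,-0.7,1.8,0,0,0,0.85],[0,-1,1.8,0,0,0,0.85],[0,-1,1.8,0,0,0,0.85],[0,-1,1.8,0,0,0,0.85],[0,-1,1.8,0,0,0,0.85],[0,0,0,0,0,0,0],[0,0,0,0,0,0,0],[0,0,0,0,0,0,0]]]'
python3 - <<'E'
from h import *
st(); t,d=snap('top','top2'); s,ds=snap('scene','scene2')
a=cv2.resize(s[200:320,270:380,::-1],(400,436),interpolation=2); b=cv2.resize(t[200:320,310:420,::-1],(400,436),interpolation=2)
cv2.imwrite('pics/c2.png',np.hstack([a,b]))
for n,D in(('scene',ds),('top',d)):
    P=pts(n,D); m=(P[...,2]>.07)&(P[...,2]<.125)&(P[...,0]>.5)&(P[...,0]<.58)&(P[...,1]>-.01)&(P[...,1]<.05)
    v,u=np.nonzero(m); Q=P[m]; print(n,len(Q),Q.mean(0).round(4),Q.max(0).round(4))
    for a in np.arange(.5,.58,.01):
        q=Q[(Q[:,0]>=a)&(Q[:,0]<a+.01)]
        if len(q):print(round(a,2),len(q),q.mean(0).round(4),q[:,2].max().round(4))
E
```

```text
clock: 4.65
position: [0.5203, -0.1172, 0.0791]
ee_rot: [1.0, -0.02, -0.0, 0.0]
ft_force: [0.4, 0.0, -1.5]
grip_width: 0.14
grasp_force: 117.3
4.65 pos [ 0.5203 -0.1172  0.0791] yaw -2.25 z [-0. -0. -1.] F [ 0.38  0.01 -1.47] T [0.02 0.03 0.04] grip 0.14 117.33070492744446
clock: 6.02
position: [0.4528, 0.0262, 0.0793]
ee_rot: [0.999, 0.039, 0.0, 0.0]
ft_force: [-1.0, -0.7, -0.2]
grip_width: 0.139
grasp_force: 117.3
6.025 pos [0.4528 0.0262 0.0793] yaw 4.48 z [ 0. -0. -1.] F [-1.02 -0.68 -0.22] T [0.02 0.05 0.  ] grip 0.139 117.3030424118042
scene 52 [0.5222 0.0367 0.0992] [0.5437 0.0416 0.103 ]
0.5 12 [0.5053 0.0355 0.1001] 0.1029
0.51 11 [0.5149 0.0362 0.0988] 0.103
0.52 13 [0.5243 0.0374 0.0991] 0.1018
0.53 10 [0.5353 0.0374 0.0994] 0.1012
0.54 6 [0.5425 0.0376 0.0981] 0.1018
top 11 [0.5381 0.0338 0.1008] [0.544  0.0361 0.1064]
0.53 6 [0.5352 0.0344 0.1022] 0.1064
0.54 5 [0.5416 0.0331 0.099 ] 0.1026
```

View pics/c2.png

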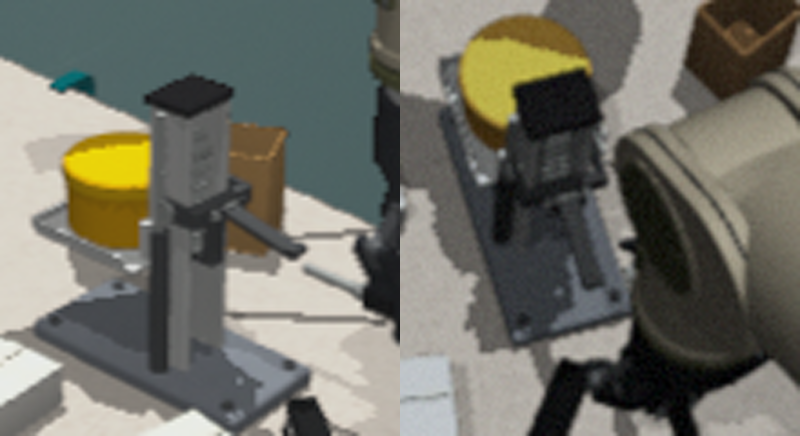

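The tip (crop A, about (305,265)) is level, just right of the tail and below it. I move 31 mm left under the tail, then feel upwards.

```bash
python3 -m crank '[[[0,0,0.8,0,0,0,0],[0,0,0.8,0,0,0,0],[0,0,0.8,0,0,0,0],[0,0,0.7,0,0,0,0],[0,0,0,0,0,0,0],[0,0,0,0,0,0,0]]]'; python3 -c "from h import *;st()"
python3 -m crank '[[[0,0,0,0.3,0,0,0],[0,0,0,0.3,0,0,0],[0,0,0,0.3,0,0,0],[0,0,0,0.3,0,0,0],[0,0,0,0,0,0,0],[0,0,0,0,0,0,0]]]'; python3 -c "from h import *;st()"
```

```text
clock: 6.88
position: [0.4525, 0.0576, 0.0793]
ee_rot: [0.999, 0.04, -0.0, 0.0]
ft_force: [0.3, -0.5, -0.0]
grip_width: 0.143
grasp_force: 117.3
6.875 pos [0.4525 0.0576 0.0793] yaw 4.54 z [-0. -0. -1.] F [ 0.31 -0.52 -0.01] T [ 0.   -0.01  0.04] grip 0.143 117.30289220809937
clock: 7.62
position: [0.4525, 0.0577, 0.0913]
ee_rot: [0.999, 0.04, 0.0, 0.0]
ft_force: [-0.1, 0.4, -1.6]
grip_width: 0.144
grasp_force: 117.3
7.625 pos [0.4525 0.0577 0.0913] yaw 4.54 z [ 0. -0. -1.] F [-0.14  0.43 -1.58] T [-0.03  0.01  0.04] grip 0.144 117.29954838752747
```

```bash
for i in 1 ; do python3 -m crank '[[[0,0,0,0.2,0,0,0],[0,0,0,0.2,0,0,0],[0,0,0,0,0,0,0]]]' >/dev/null; python3 -c "from h import *;st()";python3 -m crank '[[[0,0,0,0.2,0,0,0],[0,0,0,0,0,0,0]]]'>/dev/null; python3 -c "from h import *;st()"; python3 -m crank '[[[0,0,0,0.2,0,0,0],[0,0,0,0,0,0,0]]]'>/dev/null; python3 -c "from h import *;st()"; done
```

```text
8.0 pos [0.4526 0.0577 0.0955] yaw 4.54 z [ 0. -0. -1.] F [-0.07  0.45  0.18] T [-0.01 -0.01  0.02] grip 0.142 117.29907274246216
8.25 pos [0.4526 0.0578 0.0975] yaw 4.54 z [ 0. -0. -1.] F [-0.24 -0.39 -0.94] T [-0.03 -0.    0.01] grip 0.142 117.29993462562561
8.5 pos [0.4526 0.0578 0.0995] yaw 4.54 z [ 0. -0. -1.] F [-0.33  0.51 -1.09] T [ 0.01  0.01 -0.04] grip 0.143 117.2993803024292
```

```bash
python3 -m crank '[[[0,0,0,0.2,0,0,0],[0,0,0,0,0,0,0]]]' >/dev/null; python3 -c "from h import *;st()";python3 -m crank '[[[0,0,0,0.2,0,0,0],[0,0,0,0,0,0,0]]]'>/dev/null; python3 -c "from h import *;st()"; python3 -m crank '[[[0,0,0,0.2,0,0,0],[0,0,0,0,0,0,0]]]'>/dev/null; python3 -c "from h import *;st()"
```

```text
8.75 pos [0.4526 0.0578 0.1015] yaw 4.54 z [ 0. -0. -1.] F [-1.04 -0.6  -1.08] T [ 0.02  0.01 -0.02] grip 0.141 117.29912638664246
9.0 pos [0.4523 0.0577 0.1033] yaw 4.54 z [-0. -0. -1.] F [ 0.41  0.37 -3.43] T [ 0.02  0.08 -0.01] grip 0.141 117.05438733100891
9.25 pos [0.4521 0.0577 0.1052] yaw 4.54 z [-0.001 -0.    -1.   ] F [-0.82  0.09 -3.65] T [0.01 0.34 0.09] grip 0.143 117.02086687088013
```

Contact is at TCP z of about 0.1025, which puts the underside at 0.1255, matching the camera. I keep prying gently.

```bash
python3 -m crank '[[[0,0,0,0.2,0,0,0],[0,0,0,0.1,0,0,0],[0,0,0,0,0,0,0]]]' >/dev/null; python3 -c "from h import *;st()";python3 -m crank '[[[0,0,0,0.2,0,0,0],[0,0,0,0.1,0,0,0],[0,0,0,0,0,0,0]]]'>/dev/null; python3 -c "from h import *;st()"; python3 -m crank '[[[0,0,0,0.2,0,0,0],[0,0,0,0,0,0,0]]]'>/dev/null
python3 - <<'E'
from h import *
st()
s,ds=snap('scene','s3'); P=pts('scene',ds)
t=(P[...,0]>.5)&(P[...,0]<.8)&(P[...,1]>.03)&(P[...,1]<.16)&(s[...,0]>150)&(s[...,2]<60)&(s[...,1]>110)
print(np.percentile(P[t][:,2],[50,98]))
cv2.imwrite('pics/c3.png',cv2.resize(s[200:320,270:380,::-1],(550,600),interpolation=2))
E
```

```text
9.625 pos [0.4522 0.0577 0.1082] yaw 4.55 z [-0.001 -0.    -1.   ] F [-2.47 -0.14 -3.91] T [-0.08  0.74 -0.06] grip 0.143 117.01044201850891
10.0 pos [0.4526 0.0577 0.1114] yaw 4.54 z [ 0. -0. -1.] F [-1.85  0.2  -5.01] T [-0.08  0.82 -0.03] grip 0.145 117.03367710113525
10.25 pos [0.4527 0.0578 0.1135] yaw 4.54 z [ 0. -0. -1.] F [-2.54  0.59 -4.66] T [0.   0.67 0.01] grip 0.142 117.03738570213318
[0.14753786 0.14913531]
```

View pics/c3.png

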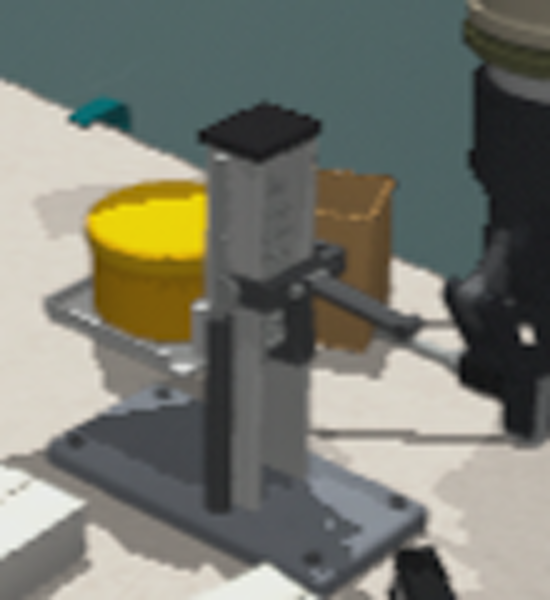

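The rod is under the tail's outer end (contact near (410,330)), and the tub has not moved yet. I continue in 1 mm steps, checking force and tub height each time.

```bash
cat >> h.py <<'E'
def tub():
    s,ds=eyes.camera('scene'); P=pts('scene',ds)
    t=(P[...,0]>.5)&(P[...,0]<.8)&(P[...,1]>.03)&(P[...,1]<.16)&(s[...,0]>150)&(s[...,2]<60)&(s[...,1]>110)
    st(); print('  tub',np.percentile(P[t][:,2],[50,98]).round(4))
E
python3 -m crank '[[[0,0,0,0.1,0,0,0],[0,0,0,0.1,0,0,0],[0,0,0,0,0,0,0]]]' >/dev/null; python3 -c "from h import *;tub()"; python3 -m crank '[[[0,0,0,0.1,0,0,0],[0,0,0,0,0,0,0]]]' >/dev/null; python3 -c "from h import *;tub()"; python3 -m crank '[[[0,0,0,0.1,0,0,0],[0,0,0,0,0,0,0]]]' >/dev/null; python3 -c "from h import *;tub()"
```

```text
10.725 pos [0.4525 0.0578 0.1154] yaw 4.54 z [ 0. -0. -1.] F [-1.28  0.46 -5.18] T [-0.12  0.65  0.02] grip 0.141 117.03115582466125
  tub [0.1475 0.1494]
11.025 pos [0.4525 0.0578 0.1164] yaw 4.55 z [ 0. -0. -1.] F [-1.81 -0.45 -4.78] T [-0.08  0.61 -0.01] grip 0.14 117.02402472496033
  tub [0.1476 0.1493]
11.325 pos [0.4529 0.0578 0.1176] yaw 4.54 z [ 0.001  0.    -1.   ] F [-1.22  0.22 -3.19] T [-0.03  0.38 -0.03] grip 0.143 117.16173648834229
  tub [0.1461 0.1479]
```

It has let go: the force dropped and the tub is sinking. I add 0.5 mm and hold.

```bash
python3 -m crank '[[[0,0,0,0.05,0,0,0],[0,0,0,0,0,0,0],[0,0,0,0,0,0,0]]]' >/dev/null; python3 -c "from h import *;tub()"; python3 -m crank '[[[0,0,0,0,0,0,0],[0,0,0,0,0,0,0],[0,0,0,0,0,0,0],[0,0,0,0,0,0,0],[0,0,0,0,0,0,0],[0,0,0,0,0,0,0]]]' >/dev/null; python3 -c "from h import *;tub()"
```

```text
11.75 pos [0.4528 0.0578 0.118 ] yaw 4.54 z [ 0.001  0.    -1.   ] F [ 0.72  0.33 -3.07] T [-0.02  0.07 -0.  ] grip 0.14 117.11578488349915
  tub [0.1331 0.1353]
12.55 pos [0.4525 0.0577 0.1178] yaw 4.54 z [-0. -0. -1.] F [ 1.7   0.56 -2.29] T [ 0.01 -0.12 -0.05] grip 0.138 117.11774468421936
  tub [0.1087 0.1108]
```

```bash
python3 -m crank '[[[0,0,0,0,0,0,0],[0,0,0,0,0,0,0],[0,0,0,0,0,0,0],[0,0,0,0,0,0,0],[0,0,0,0,0,0,0],[0,0,0,0,0,0,0],[0,0,0,0,0,0,0],[0,0,0,0,0,0,0],[0,0,0,0,0,0,0],[0,0,0,0,0,0,0]]]' >/dev/null; python3 -c "from h import *;tub()"; python3 -m crank '[[[0,0,0,0,0,0,0],[0,0,0,0,0,0,0],[0,0,0,0,0,0,0],[0,0,0,0,0,0,0],[0,0,0,0,0,0,0],[0,0,0,0,0,0,0],[0,0,0,0,0,0,0],[0,0,0,0,0,0,0]]]' >/dev/null; python3 -c "from h import *;tub()"
```

```text
13.85 pos [0.4525 0.0578 0.1178] yaw 4.54 z [-0. -0. -1.] F [ 1.57  0.57 -3.03] T [ 0.08 -0.13 -0.04] grip 0.144 117.1146833896637
  tub [0.0771 0.0793]
14.9 pos [0.4525 0.0578 0.1178] yaw 4.55 z [ 0. -0. -1.] F [ 1.43  0.06 -3.58] T [ 0.02 -0.09 -0.07] grip 0.14 117.11378931999207
  tub [0.0771 0.0794]
```

The tub top is at 78 mm, so the platform is fully down. I lower the rod, withdraw it sideways and return to above the rest.

```bash
python3 -m crank '[[[0,0,0,-0.2,0,0,0],[0,0,0,-0.3,0,0,0],[0,0,0,-0.3,0,0,0],[0,0,0,-0.4,0,0,0],[0,0,0,-0.4,0,0,0],[0,0,0,-0.5,0,0,0],[0,0,0,-0.6,0,0,0],[0,0,0,-0.6,0,0,0],[0,0,0,-0.5,0,0,0],[0,0,0,0,0,0,0]]]'  >/dev/null; python3 -c "from h import *;tub()"; python3 -m crank '[[[0,0,-0.8,0,0,0,0],[0,0,-1.5,0,0,0,0],[0,0,-1.5,0,0,0,0],[0,1,-1.8,0,0,0,-0.85],[0,1,-1.8,0,0,0,-0.85],[0,1,-1.8,0,0,0,-0.85],[0,1,-1.8,0,0,0,-0.85],[0,0.7,-1.8,0,0,0,-0.85],[0,0.7,-1.8,0,0,0,-0.85],[0,0.7,-1.8,0,0,0,-0.85],[0,0.7,-0.9,0,0,0,-0.85],[0,0,0,0,0,0,0],[0,0,0,0,0,0,0],[0,0,0,0,0,0,0]]]'
python3 - <<'E'
from h import *
st(); s,ds=snap('scene','s4')
cv2.imwrite('pics/c4.png',cv2.resize(s[190:320,270:440,::-1],(784,600),interpolation=2))
P=pts('scene',ds); m=(P[...,2]>.08)&(P[...,2]<.125)&(P[...,0]>.5)&(P[...,0]<.66)&(P[...,1]>-.16)&(P[...,1]<-.08)
Q=P[m]
for a in np.arange(.5,.64,.01):
    q=Q[(Q[:,0]>=a)&(Q[:,0]<a+.01)]
    if len(q):print(round(a,2),len(q),q.mean(0).round(4),q[:,2].max().round(4))
t=(P[...,2]>.10)&(P[...,2]<.17)&(P[...,0]>.5)&(P[...,0]<.57)&(P[...,1]>.03)&(P[...,1]<.13); Q=P[t]
for a in np.arange(.5,.57,.01):
    q=Q[(Q[:,0]>=a)&(Q[:,0]<a+.01)]
    if len(q):print('tail',round(a,2),len(q),q.mean(0).round(4))
E
```

```text
16.2 pos [0.4525 0.0578 0.0797] yaw 4.55 z [-0. -0. -1.] F [ 0.5  -0.21 -0.41] T [ 0.02 -0.02  0.  ] grip 0.142 117.35480546951294
  tub [0.0771 0.0793]
clock: 17.95
position: [0.5204, -0.1145, 0.0799]
ee_rot: [1.0, -0.019, -0.0, -0.0]
ft_force: [0.2, -0.5, -1.1]
grip_width: 0.143
grasp_force: 117.4
17.95 pos [ 0.5204 -0.1145  0.0799] yaw -2.19 z [-0.  0. -1.] F [ 0.25 -0.52 -1.13] T [ 0.06  0.02 -0.01] grip 0.143 117.37280130386353
0.5 38 [ 0.5062 -0.1094  0.1058] 0.1242
0.51 110 [ 0.5142 -0.1049  0.1054] 0.1242
0.52 35 [ 0.525  -0.0944  0.1004] 0.123
0.53 2 [ 0.5388 -0.1051  0.1041] 0.1053
0.54 17 [ 0.545  -0.1055  0.099 ] 0.1057
0.55 15 [ 0.5549 -0.1057  0.0988] 0.106
0.56 12 [ 0.5651 -0.1096  0.0992] 0.1041
0.57 9 [ 0.5753 -0.1115  0.0995] 0.102
0.58 10 [ 0.5854 -0.1115  0.0995] 0.1033
0.59 7 [ 0.5954 -0.112   0.0995] 0.1021
0.6 10 [ 0.6046 -0.1122  0.0989] 0.1038
0.61 3 [ 0.6111 -0.1123  0.1002] 0.1023
tail 0.52 21 [0.5257 0.0686 0.1304]
tail 0.53 16 [0.5346 0.0701 0.1314]
tail 0.54 22 [0.5449 0.0701 0.133 ]
tail 0.55 18 [0.5546 0.0722 0.135 ]
tail 0.56 22 [0.5649 0.0717 0.1377]
```

View pics/c4.png

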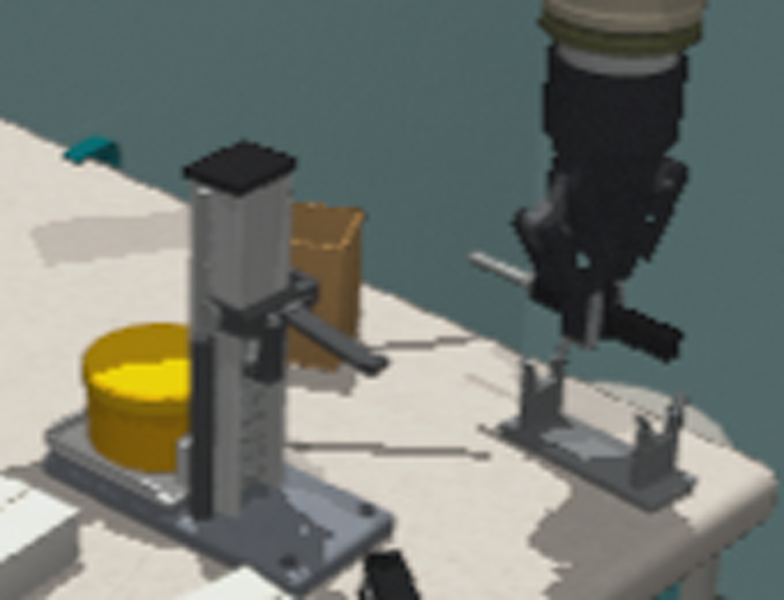

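The platform is down, the tail is back at its first slope, and the rod is level above the rest (cradles at (540,400) and (660,450)). I lower it in.

```bash
python3 -m crank '[[[0,0,-0.3,0,0,0,0],[0,0,0,-1,0,0,0],[0,0,0,-1,0,0,0],[0,0,0,-1,0,0,0],[0,0,0,-1,0,0,0],[0,0,0,0,0,0,0]]]'>/dev/null; python3 -c "from h import *;st()"; python3 -m crank '[[[0,0,0,-0.5,0,0,0],[0,0,0,-0.5,0,0,0],[0,0,0,-0.2,0,0,0],[0,0,0,-0.1,0,0,0],[0,0,0,0,0,0,0],[0,0,0,0,0,0,0]]]'>/dev/null; python3 -c "from h import *;st()"
```

```text
18.75 pos [ 0.5198 -0.1181  0.0388] yaw -2.25 z [-0.002  0.    -1.   ] F [ 0.68  0.67 -0.64] T [-0.05  0.03 -0.  ] grip 0.137 117.38188862800598
19.5 pos [ 0.5206 -0.1183  0.027 ] yaw -2.26 z [ 0. -0. -1.] F [-0.59 -0.35 -0.16] T [-0.01 -0.01 -0.03] grip 0.144 117.38242149353027
```

```bash
python3 -m crank '[[[0,0,0,-0.1,0,0,0],[0,0,0,0,0,0,0]]]'>/dev/null; python3 -c "from h import *;st()"; python3 -m crank '[[[0,0,0,-0.07,0,0,0],[0,0,0,0,0,0,0],[0,0,0,0,0,0,0]]]'>/dev/null; python3 -c "from h import *;st()"
```

```text
19.75 pos [ 0.5205 -0.1183  0.0258] yaw -2.26 z [-0. -0. -1.] F [-0.45 -0.27 -0.49] T [0.03 0.06 0.06] grip 0.145 117.38181352615356
20.125 pos [ 0.5205 -0.1183  0.0252] yaw -2.26 z [ 0. -0. -1.] F [-1.04 -0.04  1.45] T [ 0.05  0.05 -0.03] grip 0.143 117.93058633804321
```

```bash
python3 -m crank '[[[0,0,0,-0.04,0,0,0],[0,0,0,0,0,0,0],[1.8,0,0,0,0,0,0],[3,0,0,0,0,0,0],[4.5,0,0,0,0,0,0],[5,0,0,0,0,0,0],[5,0,0,0,0,0,0],[5,0,0,0,0,0,0],[5,0,0,1,0,0,0],[5,0,0,2,0,0,0],[5,0,0,3,0,0,0],[5,0,0,4,0,0,0],[5,-2,-4,4,0,0,0],[5,-2,-5,3,0,0,0],[5,-2,-5,2,0,0,0],[5,-2,-5,0,0,0,0],[5,0,-5,0,0,0,0],[5,0,0,0,0,0,0],[5,0,0,0,0,0,0]]]'>/dev/null
python3 - <<'E'
from h import *
tub(); t,d=snap('top','t5'); s,ds=snap('scene','s5')
for n,p,D in(('scene',s,ds),('top',t,d)):
    P=pts(n,D); m=(p.max(2)<60)&(P[...,2]>.046)&(P[...,2]<.06)&(P[...,0]>.45)&(P[...,0]<.65)&(P[...,1]<-.07)&(P[...,1]>-.18)
    Q=P[m]; print(n,m.sum(),Q.mean(0).round(4),Q[:,0].min(),Q[:,0].max(),np.degrees(np.arctan(np.polyfit(Q[:,0],Q[:,1],1)[0])))
a=cv2.resize(s[200:350,260:450,::-1],(400,316),interpolation=2); b=cv2.resize(t[190:340,310:470,::-1],(400,375),interpolation=2)[:316]
cv2.imwrite('pics/c5.png',np.hstack([a,b]))
E
```

```text
22.55 pos [ 0.4411 -0.3569  0.2152] yaw -2.16 z [ 0.001  0.    -1.   ] F [0.39 0.54 0.01] T [ 0.02 -0.07  0.05] grip 0.582 0.0
  tub [0.0772 0.0793]
scene 141 [ 0.5089 -0.1117  0.0508] 0.462857660464271 0.5596621430841794 -2.8805693555134977
top 217 [ 0.5093 -0.1167  0.053 ] 0.4624474106415588 0.5598148704366617 -1.229956544891544
```

View pics/c5.png

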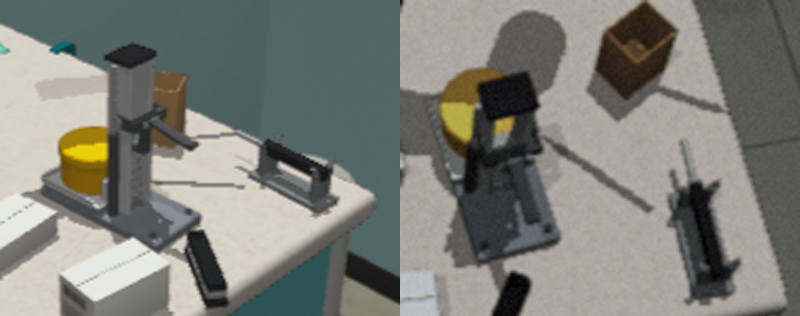

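The rod lies in its rest as before, within 2 mm. The platform is down, the pawl has fallen back, and the other things are undisturbed.

```bash
python3 -c "from workcell import job; print(job.hand_in())"
```

```text
the job is handed in; nothing more can be done
None
```

The job is handed in at about 23 s of the 72 s allowed: I pried the pawl up until it let go, with about 5 N read at the wrist. The platform sank all the way to the bottom, the pawl fell back, and the rod lies back in its rest within about 2 mm of where it was.

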